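Take the clamp dog off the T-slot rail and send it off in the tray

ROBOT

A 7-joint arm with a two-finger parallel gripper is mounted at the origin on the work surface. World frame = base frame: x ahead of the robot, y to its left, z up, the work surface at z = 0. Lengths are in m, angles in rad, forces in N, time in s.
With the tool pointing down it reaches from about 0.425 to 0.875 m from the base axis. Payload 8.4 kg.
Tool frame: the origin (TCP) lies midway between the tips of the shut fingers; the grasp point (between the pads) lies 19 mm behind it; z points along the fingers, y is the line along which they close (so a half turn about z gives the same grasp; the last joint's range is limited). The gripper opens to 85 mm and grips with 20 to 120 N. Pads are 22 mm wide; open, the fingers measure 114 mm over their backs; the gripper's body (76 mm by 85 mm) begins 54 mm behind the grasp point. The pads swing forward as they close: fully open they stand 13 mm farther back than shut.
Start: joints at [1.05, 0.333, 0.04, 1.465, -0.013, 1.343, -0.059], TCP at [0.266, -0.593, 0.231] pointing down, gripper open.
Joint ranges: [-2.58, 2.58], [-0.38, 2.09], [-1.3, 1.39], [0.25, 2.4], [-1.5, 4.64], [0.08, 2.09], [-2.65, 2.65]. Speed limits (rad/s): [2.22, 2.22, 2.79, 2.79, 3.14, 3.14, 3.14].

INTERFACE

Orientations are given as a rotation vector (axis times angle).
In Python, from station import monitor, eyes, close_job gives the robot as it stands.
- The arm moves only by the tool send_rows, never from a script. Its argument "plan" is a list of rows, each an object with "travel": the shift along the tool's x, y, z as a fraction of full scale, a list of three; "rot": the turn, a rotation vector about the tool's x, y, z as a fraction of full scale, a list of three. A call has 1 to 8 rows; each row is the pose to reach, as a shift and turn from the pose commanded when the call began, along the tool's axes at that moment; what a row does not reach only later rows make up. Full scale, the value 1, is 100 mm for a shift and 30 degrees for a turn. A row lasts 1/12 s, in which the tool goes at most 41.7 mm and 7.16 degrees, less where a joint would pass 70% of its speed; a pose out of reach is approached as far as the arm can. A call with a number of a shift or a turn outside -1 to 1 is refused whole. A call with a gripper value outside its range is refused whole. "jaw" is the closure, from -1 (fully open) to 1 (shut), set as the call begins (left out, the last holds). The fingers move at their own pace and stop on an object; the grip force is fixed at half the most. Time passes only in rows, so rows that repeat a pose let the fingers close. It gives the time, the measured TCP pose, the force, the opening and the grip force at its end, in the units of the state.
- monitor.get_obs(): the state, without advancing time (a new reading comes with each control period).
- eyes.get_image(name): name is "side" or "top"; returns the picture (384x512x3 uint8, red, green, blue); there is no depth.
- eyes.get_calibration(name): a dict with "fov_y" (degrees; the focal length in pixels is half the picture's height over the tangent of half this angle, whatever the lens; pixels are square), "cx", "cy" (the principal point, pixels), "R" (3x3) and "t" (3): a world point X has camera coordinates R X + t. Camera axes: x right, y down, z forward; pixel columns grow to the right and rows downward; lengths in m; the calibration is good to about 2 mm. A picture is of the moment at which its call begins. get_calibration takes no time and is no camera call.
- close_job(): hands the job in; it is judged then, once.
The state is a dict: "time": time; "joint_pos": joint angles; "qvel": joint speeds; "joint_torque": joint torques, N m; "ee_pos": TCP position; "orientation": TCP orientation; "wrist_force": force on the tool from outside, world axes, zero at the start; "ft_torque": the same for the moment, N m; "grip_width": finger opening in m; "grip_force": force on a finger pad.
Only numpy, scipy, OpenCV 4.12 (cv2) and the standard library are available. Lean on these libraries where they do the work, as an engineer would, in place of code of your own. Each camera call takes 0.05 s, during which the arm holds its last target. There are 200 camera calls.

TASK

Slide the red clamp dog along the T-slot rail to the rail's open end, then lift it out and stand it upright in the wooden tray without dropping it, and let go. Then push the tray with the dog in it across the bench so that it sits squarely inside the yellow painted outline, leaving the other parts on the bench where they are.

Things in the scene. Friction and masses are not known exactly. Their poses are not given: they have to be found in the camera images.
- rail: Fixed grey T-slot rail, 320 mm long (its x, along the slot), 80 wide, top 20 above the bench. Origin: centre of its underside. Slot floor 5 mm above the bench. From x = -152 to +54 mm two lips (6 thick, mouth between them 18 wide, cavity below 36 wide and 9 high) hold the dog's foot down; from +54 to the +x end there are none: the open end.
- rail_open (a point): Middle of the rail's open end, on the slot floor, at rail x = +103 mm: a pocket 98 mm long, 36 wide, open upwards, closed at rail x = +152 mm by an end stop 14 mm above the bench. The dog lifts straight up once its origin lies beyond rail x = +89 mm; it meets the end stop at +117 mm.
- dog: Red clamp dog, loose, about 0.4 kg (varies), 76 mm long (its x), 30 wide, 76 high, standing in the slot, its x along the rail's x, sliding with plain friction. Origin: centre of its underside. Steel T foot 70 x 30 x 7 high, neck 13 wide, red body block 76 x 30 from 17 to 34 mm up (2 mm over the rail's top; push on its end face). Stands by itself.
- dog_post (a point): Middle of the dog's red grip post, 55 mm above the dog's origin: 36 mm along the dog's x, 22 mm across (grip it across its y), from 34 to 76 mm above the dog's origin.
- tray: Shallow open wooden tray, loose, about 0.5 kg, 170 (its x) x 140 (its y) x 40 mm high, walls 6 mm, inner floor 6 mm above its underside. Origin: centre of its underside, z up. The outline lies on its +y side, so it is pushed on its -y wall.
- outline: Yellow rectangle painted flat on the bench, lines 10 mm wide, inside 190 (its x) x 160 (its y) mm, so the tray has 10 mm to spare all round. Origin: its centre on the bench. 162 to 185 mm from the tray's start towards the tray's +y, nearly parallel to it.
- contacts: Bystander: relay contact assembly, black base 90 x 50 mm with three brass blades, 60 mm high, loose. Origin: centre of underside.
- armature: Bystander: copper armature plate 70 x 120 x 6 mm with a small block on it (16 mm high in all), loose, flat on the bench. Origin: centre of underside.
- gauge_tin: Bystander: feeler gauge set in a tin case 50 x 110 x 15 mm, loose, flat on the bench. Origin: centre of underside.
Things that resemble listed ones, but are neither listed nor needed, are in the scene too. Of the things shaped like the tray, the wooden one is meant. Of the things shaped like the dog, the red one is meant.

How it is judged:
By the outcome, as a careful person would: the job done as asked, in the order asked, and still so for the second after the job is handed in, with the robot touching nothing.
It also fails if it takes over 64 s, if anything falls off the work surface, if the arm or the gripper's body presses on something with over 40 N, if the wrist force passes 120 N, or if a joint passes its speed limit or range.

## Working session

There is one attempt and no reset: what is moved stays moved. The work goes in short steps, Python scripts to look and compute and a tool call to move; the robot and the scene stay as the last step left them, time stands still between calls to the robot, and variables do not carry over. Pictures are saved under pics/ and viewed, at most 10 in all, crops included, and the job is handed in when it is done.

Besides the shell and the picture viewer there is one more tool, called after "Emit:" as a command line: name --argument value ..., lists and objects as JSON in quotes. send_rows: Moves the arm, as the interface text tells. Its arguments: {"type":"object","properties":{"plan":{"type":"array"},"jaw":{"type":"number"}},"required":["plan"]}

```bash
mkdir -p pics; ls; python3 - <<'E'
from station import monitor, eyes
import cv2
for n in("side","top"):
    im=eyes.get_image(n); cv2.imwrite(f"pics/{n}0.png",im[:,:,::-1]); print(n,eyes.get_calibration(n))
print(monitor.get_obs())
E
```

```text
pics
side {'fov_y': 48.01675898102084, 'cx': 258.1814291680883, 'cy': 193.03531158811904, 'R': array([[-0.8245832 , -0.56544861, -0.01817725],
       [-0.31827477,  0.49021827, -0.81141063],
       [ 0.46772184, -0.66329022, -0.58419378]]), 't': array([0.47917446, 0.1524547 , 1.07884039])}
top {'fov_y': 55.962101913519035, 'cx': 259.47999782594445, 'cy': 197.4383696329076, 'R': array([[ 0.01545209, -0.99976184,  0.01541109],
       [-0.99735464, -0.0165061 , -0.07079027],
       [ 0.07102779, -0.01427647, -0.99737217]]), 't': array([0.08190647, 0.51276503, 1.30864021])}
{'time': 0.1, 'joint_pos': array([ 1.04981393,  0.33386452,  0.03986552,  1.46615947, -0.01340621,
        1.34325227, -0.05848133]), 'qvel': array([ 0.00175603,  0.0014973 ,  0.00031309, -0.00335384, -0.0008594 ,
        0.00111207,  0.00093217]), 'joint_torque': array([ 3.82131926e-03, -6.60010958e+01,  1.36937242e+00, -4.06475186e+01,
        1.67689071e-02,  8.91652628e-03, -2.51323962e-05]), 'ee_pos': array([ 0.26592905, -0.59268955,  0.23050581]), 'orientation': array([-3.07065158e+00, -6.57362579e-01,  5.99042685e-04]), 'wrist_force': array([-0.94310123, -0.51420095, -0.38302661]), 'ft_torque': array([-0.02495423,  0.00374652, -0.01173823]), 'grip_force': 0.0, 'grip_width': 0.08562267412736914}
```

View pics/top0.png

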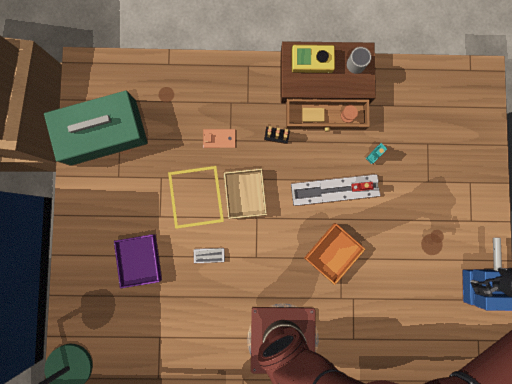

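View pics/side0.png

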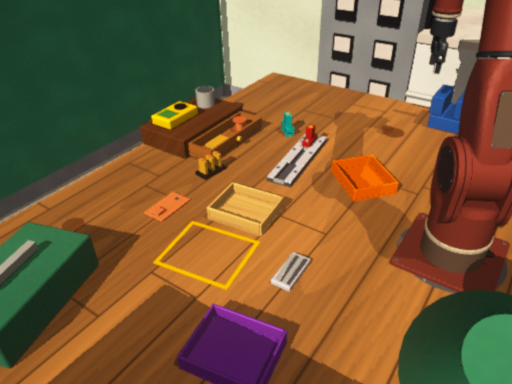

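The dog candidates in the top view are the red one at (363,186), which I choose, and the teal one at (377,153). The tray candidates are the pale wooden one at (246,193), which I choose, orange (335,253), purple (138,260) and the drawer (327,114). The outline is at (196,197), contacts at (277,134), armature at (219,138) and tin at (209,256). I'll check the choice in a close crop.

```bash
python3 - <<'E'
import cv2
im=cv2.imread("pics/top0.png"); s=cv2.imread("pics/side0.png")
import numpy as np
a=cv2.resize(im[155:235,160:390],None,fx=3.4,fy=3.4,interpolation=cv2.INTER_CUBIC)
b=cv2.resize(s[115:195,255:345],None,fx=3.6,fy=3.6,interpolation=cv2.INTER_CUBIC)
o=np.zeros((a.shape[0]+b.shape[0],a.shape[1],3),np.uint8);o[:a.shape[0]]=a;o[a.shape[0]:,:b.shape[1]]=b
cv2.imwrite("pics/c1.png",o);print(o.shape)
E
```

```text
(560, 782, 3)
```

View pics/c1.png

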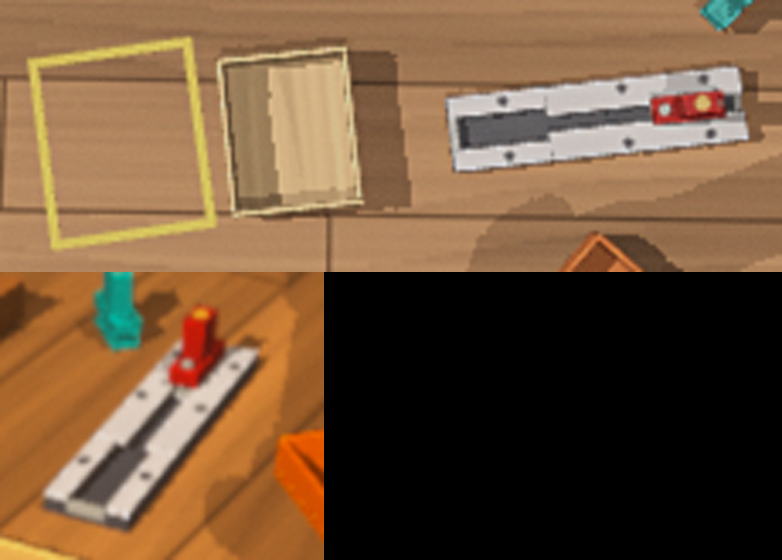

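```bash
cat >h.py <<'E'
import numpy as np, cv2
from scipy.optimize import least_squares
from scipy.spatial.transform import Rotation as Ro
from station import monitor, eyes
def proj(n,X):
    c=eyes.get_calibration(n); f=192/np.tan(np.radians(c["fov_y"]/2)); p=np.asarray(X)@c["R"].T+c["t"]
    return p[:,:2]/p[:,2:]*f+[c["cx"],c["cy"]]
def ray(n,uv,z):
    c=eyes.get_calibration(n); f=192/np.tan(np.radians(c["fov_y"]/2))
    d=c["R"].T@np.array([(uv[0]-c["cx"])/f,(uv[1]-c["cy"])/f,1]); C=-c["R"].T@c["t"]
    return (C+d*(z-C[2])/d[2])[:2]
def rect(L,W,z): return np.array([[L,W,2*z],[L,-W,2*z],[-L,-W,2*z],[-L,W,2*z]])/2
def pts(p,m):
    c,s=np.cos(p[2]),np.sin(p[2]); return m@np.array([[c,s,0],[-s,c,0],[0,0,1]])+[p[0],p[1],0]
def fit(n,m,uv,p0):
    r=least_squares(lambda p:(proj(n,pts(p,m))-uv).ravel(),p0); return r.x,np.abs(r.fun).max()
def tool():
    o=monitor.get_obs(); return o["ee_pos"],Ro.from_rotvec(o["orientation"])
E
python3 - <<'E'
from h import *
cr=lambda l:np.array(l)/3.4+[160,155]-.35
# order (+x,+y),(+x,-y),(-x,-y),(-x,+y)
# rail +x ~ world +y(left); its +y ~ world -x (down)
r,e=fit("top",rect(.32,.08,.02),cr([[455,171],[447,98],[740,68],[748,139]]),[.53,-.17,1.5]);print("rail",r,np.degrees(r[2]),e)
# tray +y toward outline (world +y, left); +x = world +x (up)
t,e=fit("top",rect(.17,.14,.04),cr([[219,60],[347,48],[361,203],[235,215]]),[.5,.05,0]);print("tray",t,np.degrees(t[2]),e)
o,e=fit("top",rect(.21,.18,0),cr([[28,60],[191,38],[215,227],[53,248]]),[.5,.2,0]);print("outl",o,np.degrees(o[2]),e)
cap=ray("top",cr([703,103]),.081);print("dog cap",cap,ray("side",np.array([203,313])/3.6+[255,115],.081))
print("dog block end",ray("top",cr([652,107]),.039),ray("top",cr([727,105]),.081))
c,s=np.cos(r[2]),np.sin(r[2]);d=cap-r[:2];print("dog in rail",d@[c,s],d@[-s,c]); print("open",r[:2]+.103*np.array([c,s]))
print("bearing tray/out in tray frame",(o[:2]-t[:2]))
p,R=tool();print(p,R.as_matrix().round(3))
for n,uv in(("contacts",(277,134)),("arm",(219,138)),("tin",(209,256))):print(n,ray("top",uv,.01))
E
```

```text
rail [ 0.54470583 -0.18920401  1.69232135] 96.9628710666654 0.3214180391569528
tray [0.52421954 0.14252102 0.11315437] 6.483267686556401 0.9067497111389571
outl [0.51173898 0.32724911 0.15326276] 8.781309445609857 0.5227315287787349
dog cap [ 0.55716068 -0.28453757] [0.34515084 0.09481096]
dog block end [ 0.55659794 -0.24290342] [ 0.55550625 -0.30947976]
dog in rail -0.0961403234008573 -0.0008060749154874298
open [ 0.53221954 -0.08696365]
bearing tray/out in tray frame [-0.01248056  0.18472809]
[ 0.26592905 -0.59268955  0.23050581] [[ 0.912  0.409 -0.001]
 [ 0.409 -0.912  0.001]
 [-0.    -0.001 -1.   ]]
contacts [0.75083917 0.02814428]
arm [0.73152662 0.24431878]
tin [0.29515754 0.27047741]
```

The crop shows the red dog standing in the rail at its closed end, with the post at crop (703,103). The open pocket is at the left end, (500,130), facing the pale wooden tray with the yellow outline beyond it. I'll turn the tool to match the rail first, then travel.

Emit:
send_rows --plan '[{"travel": [0,0,0],"rot": [0,0,-0.2]},{"travel": [0,0,0],"rot": [0,0,-0.4]},{"travel": [0,0,0],"rot": [0,0,-0.6]},{"travel": [0,0,0],"rot": [0,0,-0.81]}]' --jaw -1

```text
time: 0.43
ee_pos: [0.266, -0.5928, 0.2308]
orientation: [-2.861, -1.296, 0.0]
wrist_force: [-0.4, 0.1, -0.4]
grip_width: 0.0853
grip_force: 0.0
```

Emit:
send_rows --plan '[{"travel": [0,0,0],"rot": [0,0,-0.2]},{"travel": [0,0,0],"rot": [0,0,-0.4]},{"travel": [0,0,0],"rot": [0,0,-0.6]},{"travel": [0,0,0],"rot": [0,0,-0.81]}]'

```text
time: 0.77
ee_pos: [0.266, -0.5928, 0.2308]
orientation: [-2.524, -1.869, -0.0]
wrist_force: [0.3, -0.5, 0.2]
grip_width: 0.0853
grip_force: 0.0
```

Emit:
send_rows --plan '[{"travel": [0,0,0],"rot": [0,0,-0.2]},{"travel": [0,0,0],"rot": [0,0,-0.4]},{"travel": [0,0,0],"rot": [0,0,-0.6]},{"travel": [0,0,0],"rot": [0,0,-0.81]},{"travel": [0,0,0],"rot": [0,0,-0.81]}]'

```text
time: 1.18
ee_pos: [0.2659, -0.5928, 0.2308]
orientation: [-2.074, -2.359, -0.001]
wrist_force: [0.2, -0.6, -0.8]
grip_width: 0.0854
grip_force: 0.0
```

Emit:
send_rows --plan '[{"travel": [0.2,0.2,0],"rot": [0,0,0]},{"travel": [0.4,0.5,0],"rot": [0,0,0]},{"travel": [0.6,0.75,0],"rot": [0,0,0]},{"travel": [0.85,1,0],"rot": [0,0,0]},{"travel": [0.85,1,0],"rot": [0,0,0]}]'

```text
time: 1.6
ee_pos: [0.3614, -0.4898, 0.2315]
orientation: [2.074, 2.36, 0.006]
wrist_force: [2.6, 0.3, 0.5]
grip_width: 0.085
grip_force: 0.0
```

Emit:
send_rows --plan '[{"travel": [0.2,0.2,0],"rot": [0,0,0]},{"travel": [0.4,0.5,0],"rot": [0,0,0]},{"travel": [0.6,0.75,0],"rot": [0,0,0]},{"travel": [0.85,1,0],"rot": [0,0,0]},{"travel": [0.85,1,0],"rot": [0,0,0]}]'

```text
time: 2.02
ee_pos: [0.4492, -0.3925, 0.2314]
orientation: [-2.073, -2.36, -0.006]
wrist_force: [1.0, 1.0, -0.7]
grip_width: 0.0855
grip_force: 0.0
```

Emit:
send_rows --plan '[{"travel": [0.2,0.2,0],"rot": [0,0,0]},{"travel": [0.4,0.5,0],"rot": [0,0,0]},{"travel": [0.6,0.75,0],"rot": [0,0,0]},{"travel": [0.85,1,0],"rot": [0,0,0]},{"travel": [0.85,1,0],"rot": [0,0,0]}]'

```text
time: 2.43
ee_pos: [0.537, -0.2953, 0.2312]
orientation: [-2.072, -2.36, -0.007]
wrist_force: [-0.3, 1.7, 0.6]
grip_width: 0.0852
grip_force: 0.0
```

```bash
cat >>h.py <<'E'
RAIL=np.array([.5447,-.1892]); ry=np.radians(96.96); RD=np.array([np.cos(ry),np.sin(ry)])
def to(X,yaw):
    p,R=tool(); d=R.inv().apply(np.array(X)-p)/.1
    T=Ro.from_matrix(np.array([[np.cos(yaw),np.sin(yaw),0],[np.sin(yaw),-np.cos(yaw),0],[0,0,-1]]))
    print("travel",d.round(3),"rot",((R.inv()*T).as_rotvec(True)/30).round(3))
E
python3 - <<'E'
from h import *
print("side",ray("side",np.array([203,313-272])/3.6+[255,115],.081), "teal no")
q=RAIL-.096*RD; print(q); to([*q,.12],ry)
im=eyes.get_image("side"); s=im[85:205,240:360,::-1]
cv2.imwrite("pics/c2.png",cv2.resize(s,None,fx=4.5,fy=4.5,interpolation=cv2.INTER_CUBIC))
E
```

```text
side [ 0.55292956 -0.2842929 ] teal no
[ 0.55633293 -0.28449258]
travel [0.079 0.203 1.113] rot [ 0.005 -0.007  0.015]
```

View pics/c2.png

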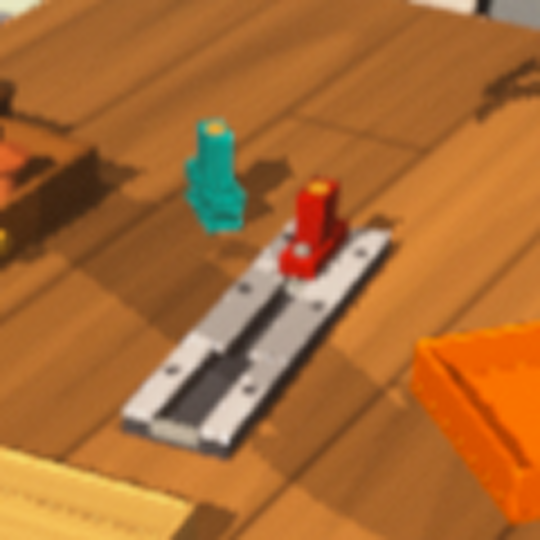

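The crop shows the red dog upright in the rail's far end. Rail corners are at about crop (125,412), (228,445) and (392,235), and the pocket is empty. I'll cross-check the rail pose with this view.

```bash
python3 - <<'E'
from h import *
m=rect(.32,.08,.02)
uvt=np.array([[455,171],[447,98],[740,68],[748,139]])/3.4+[160,155]-.35
uvs=np.array([[228,444],[125,412],[392,235]])/4.5+[240,85]-.4
f=lambda p:np.r_[(proj("top",pts(p,m))-uvt).ravel(),(proj("side",pts(p,m)[[0,1,3]])-uvs).ravel()]
r=least_squares(f,[.5447,-.189,1.69]);print(r.x,np.degrees(r.x[2]),r.fun.round(2))
f2=lambda p:f(p)[8:]
r2=least_squares(f2,[.5447,-.189,1.69]);print("side only",r2.x,np.degrees(r2.x[2]))
print(ray("side",np.array([318,189])/4.5+[240,85]-.4,.081))
E
```

```text
[ 0.5437545  -0.18790639  1.69459663] 97.0932346287209 [-0.2   0.38 -0.34  0.25 -0.67 -0.09 -0.19  0.47  0.25 -1.57 -0.34 -0.74
  0.01 -0.37]
side only [ 0.54097113 -0.18314368  1.69659001] 97.20744721398393
[ 0.55540533 -0.2808555 ]
```

Emit:
send_rows --plan '[{"travel": [0.05,0.1,0.2],"rot": [0,0,0.005]},{"travel": [0.1,0.2,0.4],"rot": [0.005,-0.007,0.01]},{"travel": [0.106,0.2,0.7],"rot": [0.005,-0.007,0.01]},{"travel": [0.106,0.2,0.95],"rot": [0.005,-0.007,0.01]},{"travel": [0.106,0.2,0.95],"rot": [0.005,-0.007,0.01]}]'

```text
time: 2.9
ee_pos: [0.5475, -0.2898, 0.1307]
orientation: [-2.085, -2.34, 0.011]
wrist_force: [-1.1, 0.5, -0.4]
grip_width: 0.0855
grip_force: 0.0
```

Emit:
send_rows --plan '[{"travel": [0,0,0.2],"rot": [0,0,0]},{"travel": [0,0,0.4],"rot": [0,0,0]},{"travel": [0,0,0.6],"rot": [0,0,0]},{"travel": [0,0,0.75],"rot": [0,0,0]},{"travel": [0,0,0.85],"rot": [0,0,0]},{"travel": [0,0,0.9],"rot": [0,0,0]},{"travel": [0,0,0.9],"rot": [0,0,0]}]'

```text
time: 3.48
ee_pos: [0.5504, -0.2909, 0.0462]
orientation: [2.088, 2.347, -0.007]
wrist_force: [0.2, -0.8, -0.8]
grip_width: 0.0856
grip_force: 0.0
```

```bash
sed -i 's/^RAIL=.*/RAIL=np.array([.5437,-.188]); ry=np.radians(97.1); RD=np.array([np.cos(ry),np.sin(ry)])/' h.py; python3 - <<'E'
from h import *
o=monitor.get_obs();print(o["wrist_force"],o["ft_torque"]); to([*(RAIL-.095*RD),.046],ry)
im=eyes.get_image("side"); t=eyes.get_image("top")
a=cv2.resize(im[85:175,270:360,::-1],(400,400),interpolation=cv2.INTER_CUBIC);b=cv2.resize(t[140:230,300:390,::-1],(400,400),interpolation=cv2.INTER_CUBIC)
cv2.imwrite("pics/c3.png",np.hstack([a,b]))
E
```

```text
[ 0.20968275 -0.82004456 -0.82633517] [ 0.05895243 -0.01757359  0.03437563]
travel [0.08  0.06  0.002] rot [-0.006  0.006 -0.014]
```

View pics/c3.png

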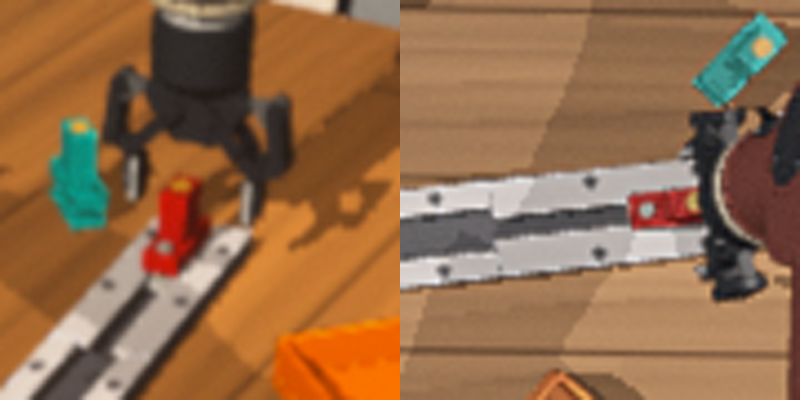

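The crops show the open fingers either side of the red post, about 8 mm short of it along the rail (post cap at crop (183,187)), and clear of the teal dog. I'll correct, then close.

Emit:
send_rows --plan '[{"travel": [0.04,0.03,0],"rot": [0,0,-0.01]},{"travel": [0.08,0.06,0],"rot": [0,0,-0.014]},{"travel": [0.08,0.06,0],"rot": [0,0,-0.014]},{"travel": [0.08,0.06,0],"rot": [0,0,-0.014]}]'

```text
time: 3.92
ee_pos: [0.5564, -0.2811, 0.0468]
orientation: [2.075, 2.356, -0.006]
wrist_force: [-0.1, 0.7, 0.5]
grip_width: 0.0856
grip_force: 0.0
```

Emit:
send_rows --plan '[{"travel": [0,0,0],"rot": [0,0,0]},{"travel": [0,0,0],"rot": [0,0,0]},{"travel": [0,0,0],"rot": [0,0,0]},{"travel": [0,0,0],"rot": [0,0,0]},{"travel": [0,0,0],"rot": [0,0,0]},{"travel": [0,0,0],"rot": [0,0,0]},{"travel": [0,0,0],"rot": [0,0,0]},{"travel": [0,0,0],"rot": [0,0,0]}]' --jaw 1

```text
time: 4.58
ee_pos: [0.5558, -0.2818, 0.0463]
orientation: [2.077, 2.355, -0.007]
wrist_force: [0.7, -0.2, -0.3]
grip_width: 0.021
grip_force: 64.1
```

```bash
python3 - <<'E'
from h import *
o=monitor.get_obs();print(o["wrist_force"],o["ft_torque"],o["grip_width"],o["grip_force"]); to([*(RAIL-.095*RD),.046],ry)
E
```

```text
[ 0.66093925 -0.21281726 -0.25597221] [-0.10494499 -0.06252017  0.03558806] 0.021045236084032252 64.0854012966156
travel [-0.004 -0.005  0.003] rot [-0.005  0.007  0.003]
```

Emit:
send_rows --plan '[{"travel": [0.08,0,0],"rot": [0,0,0]},{"travel": [0.2,0,0],"rot": [0,0,0]},{"travel": [0.35,0,0],"rot": [0,0,0]},{"travel": [0.5,0,0],"rot": [0,0,0]},{"travel": [0.6,0,0],"rot": [0,0,0]},{"travel": [0.6,0,0],"rot": [0,0,0]}]'

```text
time: 5.08
ee_pos: [0.5483, -0.2178, 0.0463]
orientation: [-2.072, -2.361, 0.005]
wrist_force: [-0.4, 2.2, 1.8]
grip_width: 0.0211
grip_force: 64.1
```

Emit:
send_rows --plan '[{"travel": [0.1,0,0],"rot": [0,0,0]},{"travel": [0.25,0,0],"rot": [0,0,0]},{"travel": [0.4,0,0],"rot": [0,0,0]},{"travel": [0.55,0,0],"rot": [0,0,0]},{"travel": [0.7,0,0],"rot": [0,0,0]},{"travel": [0.75,0,0],"rot": [0,0,0]},{"travel": [0.75,0,0],"rot": [0,0,0]}]'

```text
time: 5.67
ee_pos: [0.5391, -0.1446, 0.0462]
orientation: [2.074, 2.359, -0.005]
wrist_force: [-0.7, 5.6, 7.3]
grip_width: 0.0215
grip_force: 65.1
```

```bash
python3 - <<'E'
from h import *
o=monitor.get_obs();print(o["wrist_force"],o["ft_torque"],o["grip_width"]); to([*(RAIL+.104*RD),.046],ry)
E
```

```text
[-0.70490285  5.55880166  7.26480109] [ 1.11680176  0.32516022 -0.02418126] 0.02149727949935683
travel [ 0.603 -0.005  0.001] rot [-0.004  0.004  0.008]
```

Emit:
send_rows --plan '[{"travel": [0.1,0,0],"rot": [0,0,0]},{"travel": [0.25,0,0],"rot": [0,0,0]},{"travel": [0.4,0,0],"rot": [0,0,0]},{"travel": [0.52,0,0],"rot": [0,0,0]},{"travel": [0.6,0,0],"rot": [0,0,0]},{"travel": [0.6,0,0],"rot": [0,0,0]},{"travel": [0.6,0,0],"rot": [0,0,0]}]'

```text
time: 6.25
ee_pos: [0.5318, -0.0861, 0.0462]
orientation: [2.076, 2.358, -0.004]
wrist_force: [-0.9, 3.3, 9.4]
grip_width: 0.0213
grip_force: 65.3
```

```bash
python3 - <<'E'
from h import *
o=monitor.get_obs();print(o["wrist_force"],o["ft_torque"],o["grip_width"]); to([*(RAIL+.104*RD),.046],ry)
im=eyes.get_image("side"); t=eyes.get_image("top")
a=cv2.resize(im[85:205,230:350,::-1],(400,400),interpolation=cv2.INTER_CUBIC);b=cv2.resize(t[150:240,280:370,::-1],(400,400),interpolation=cv2.INTER_CUBIC)
cv2.imwrite("pics/c4.png",np.hstack([a,b]))
E
```

```text
[-0.91070545  3.25296453  9.37533737] [0.77103217 0.3952745  0.02925856] 0.02125980112232854
travel [ 0.014 -0.008  0.002] rot [-0.003  0.004  0.006]
```

View pics/c4.png

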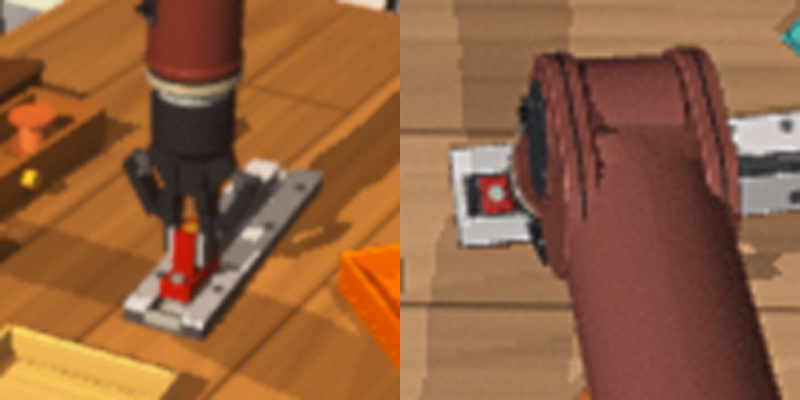

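The crops show the dog gripped in the pocket, its nose (crop 480) about 10 mm short of the end stop (crop 469). Now I lift it straight up.

Emit:
send_rows --plan '[{"travel": [0,0,-0.05],"rot": [0,0,0]},{"travel": [0,0,-0.15],"rot": [0,0,0]},{"travel": [0,0,-0.3],"rot": [0,0,0]},{"travel": [0,0,-0.5],"rot": [0,0,0]},{"travel": [0,0,-0.7],"rot": [0,0,0]},{"travel": [0,0,-0.9],"rot": [0,0,0]},{"travel": [0,0,-0.95],"rot": [0,0,0]},{"travel": [0,0,-0.95],"rot": [0,0,0]}]'

```text
time: 7.02
ee_pos: [0.5322, -0.088, 0.1419]
orientation: [2.076, 2.354, -0.005]
wrist_force: [-0.5, 1.0, -3.3]
grip_width: 0.0216
grip_force: 63.7
```

```bash
python3 - <<'E'
from h import *
o=monitor.get_obs();print(o["wrist_force"],o["ft_torque"],o["grip_width"])
# refined tray/outline via side view too
to([.524,.1425,.14],np.radians(96.5))
im=eyes.get_image("side"); 
cv2.imwrite("pics/c5.png",cv2.resize(im[110:300,145:345,::-1],(800,760))[:600] if 0 else cv2.resize(im[120:300,145:345,::-1],(660,594),interpolation=cv2.INTER_CUBIC))
E
```

```text
[-0.45208083  0.96148981 -3.27886696] [0.03507081 0.00288588 0.00207729] 0.021575673794683226
travel [2.297 0.207 0.009] rot [-0.001  0.009  0.023]
```

View pics/c5.png

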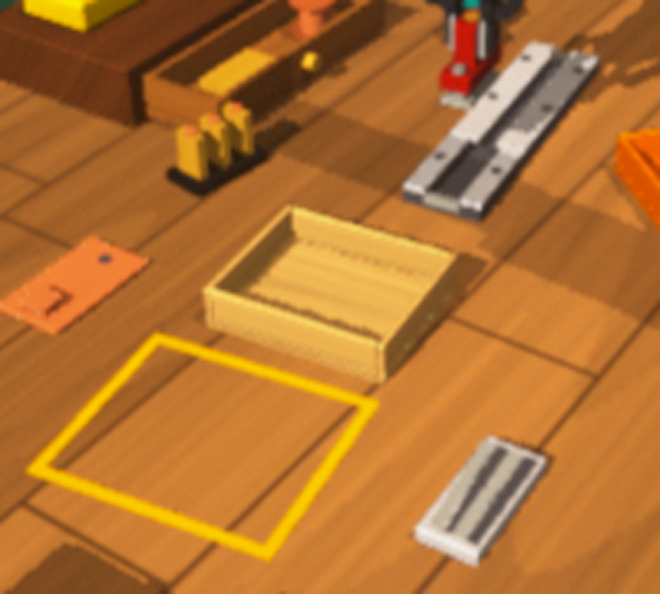

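The dog hangs upright from the gripper at crop (470,55). The tray rim corners are (290,207), (458,257), (383,347) and (205,290). The outline's outer corners are (155,334), (379,404), (270,560) and (27,470).

```bash
python3 - <<'E'
from h import *
cr=lambda l:np.array(l)/3.4+[160,155]-.35
cs=lambda l:np.array(l)/3.3+[145,120]-.35
for n,m,a,b in(("tray",rect(.17,.14,.04),[[219,60],[347,48],[361,203],[235,215]],[[205,290],[290,207],[458,257],[383,347]]),
 ("outl",rect(.21,.18,0),[[28,60],[191,38],[215,227],[53,248]],[[27,470],[155,334],[379,404],[270,560]])):
    f=lambda p:np.r_[(proj("top",pts(p,m))-cr(a)).ravel(),(proj("side",pts(p,m))-cs(b)).ravel()]
    r=least_squares(f,[.5,.15,.1]); r2=least_squares(lambda p:f(p)[8:],[.5,.15,.1]);print(n,r.x,np.degrees(r.x[2]),abs(r.fun).max(),"side",r2.x,np.degrees(r2.x[2]))
E
```

```text
tray [0.52364344 0.14412447 0.11128583] 6.376208228090262 1.3475467271613013 side [0.52229619 0.14639444 0.10973731] 6.287484770773851
outl [0.51261119 0.32798569 0.15356185] 8.798445984165568 0.678688396159771 side [0.51304643 0.32828436 0.15393502] 8.819827099980209
```

Emit:
send_rows --plan '[{"travel": [0.1,0,0],"rot": [0,0,0]},{"travel": [0.3,0,0],"rot": [0,0,0]},{"travel": [0.5,0.05,0],"rot": [0,0,0]},{"travel": [0.7,0.05,0],"rot": [0,0,0]},{"travel": [0.9,0.1,0],"rot": [0,0,0.01]},{"travel": [1,0.1,0],"rot": [0,0,0.01]}]'

```text
time: 7.57
ee_pos: [0.528, 0.0162, 0.1388]
orientation: [-2.08, -2.353, 0.007]
wrist_force: [0.7, 0.2, -4.0]
grip_width: 0.0212
grip_force: 63.3
```

Emit:
send_rows --plan '[{"travel": [0.2,0,0],"rot": [0,0,0]},{"travel": [0.4,0,0],"rot": [0,0,0]},{"travel": [0.6,0.05,0],"rot": [0,0,0]},{"travel": [0.8,0.05,0],"rot": [0,0,0]},{"travel": [0.95,0.1,0],"rot": [0,0,0.01]},{"travel": [1,0.1,0],"rot": [0,0,0.01]}]'

```text
time: 8.07
ee_pos: [0.5261, 0.116, 0.1389]
orientation: [-2.086, -2.348, 0.007]
wrist_force: [0.8, -0.5, -2.6]
grip_width: 0.0213
grip_force: 63.4
```

Emit:
send_rows --plan '[{"travel": [0.1,0,0],"rot": [0,0,0]},{"travel": [0.2,0,0],"rot": [0,0,0]},{"travel": [0.28,0,0.1],"rot": [0,0,0]},{"travel": [0.28,0,0.25],"rot": [0,0,0]},{"travel": [0.28,0,0.4],"rot": [0,0,0]},{"travel": [0.28,0,0.5],"rot": [0,0,0]},{"travel": [0.28,0,0.5],"rot": [0,0,0]},{"travel": [0.28,0,0.5],"rot": [0,0,0]}]'

```text
time: 8.73
ee_pos: [0.5232, 0.1404, 0.0891]
orientation: [2.09, 2.345, -0.009]
wrist_force: [-0.3, -0.6, -3.3]
grip_width: 0.021
grip_force: 63.3
```

```bash
python3 - <<'E'
from h import *
o=monitor.get_obs();print(o["wrist_force"],o["grip_width"]); to([.5237,.144,.047],np.radians(96.4))
E
```

```text
[-0.29629063 -0.59794074 -3.26704028] 0.02100991419080746
travel [0.037 0.011 0.421] rot [-0.008  0.007  0.006]
```

Emit:
send_rows --plan '[{"travel": [0.04,0.01,0.1],"rot": [-0.008,0.007,0.006]},{"travel": [0.04,0.01,0.2],"rot": [-0.008,0.007,0.006]},{"travel": [0.04,0.01,0.3],"rot": [-0.008,0.007,0.006]},{"travel": [0.04,0.01,0.36],"rot": [-0.008,0.007,0.006]},{"travel": [0.04,0.01,0.38],"rot": [-0.008,0.007,0.006]},{"travel": [0.04,0.01,0.38],"rot": [-0.008,0.007,0.006]}]'

```text
time: 9.23
ee_pos: [0.5236, 0.1444, 0.0508]
orientation: [2.094, 2.342, 0.0]
wrist_force: [-1.5, -0.4, -3.8]
grip_width: 0.0211
grip_force: 63.5
```

Emit:
send_rows --plan '[{"travel": [0,0,0.01],"rot": [0,0,0]},{"travel": [0,0,0.02],"rot": [0,0,0]},{"travel": [0,0,0.02],"rot": [0,0,0]}]'

```text
time: 9.48
ee_pos: [0.5243, 0.1446, 0.0499]
orientation: [2.093, 2.341, 0.002]
wrist_force: [-1.0, -0.5, -3.5]
grip_width: 0.0213
grip_force: 63.5
```

Emit:
send_rows --plan '[{"travel": [0,0,0.01],"rot": [0,0,0]},{"travel": [0,0,0.015],"rot": [0,0,0]},{"travel": [0,0,0.015],"rot": [0,0,0]}]'

```text
time: 9.73
ee_pos: [0.5241, 0.1445, 0.0482]
orientation: [2.093, 2.341, 0.002]
wrist_force: [-0.6, 0.0, -2.9]
grip_width: 0.0214
grip_force: 63.5
```

Emit:
send_rows --plan '[{"travel": [0,0,0.01],"rot": [0,0,0]},{"travel": [0,0,0.01],"rot": [0,0,0]},{"travel": [0,0,0.01],"rot": [0,0,0]}]'

```text
time: 9.98
ee_pos: [0.5243, 0.1447, 0.0474]
orientation: [2.093, 2.341, 0.002]
wrist_force: [-0.7, 0.5, -1.1]
grip_width: 0.0211
grip_force: 63.7
```

Emit:
send_rows --plan '[{"travel": [0,0,0.01],"rot": [0,0,0]},{"travel": [0,0,0.01],"rot": [0,0,0]},{"travel": [0,0,0.01],"rot": [0,0,0]}]'

```text
time: 10.23
ee_pos: [0.5244, 0.1447, 0.0472]
orientation: [2.093, 2.341, 0.002]
wrist_force: [-3.3, -0.9, 8.7]
grip_width: 0.0211
grip_force: 65.3
```

Emit:
send_rows --plan '[{"travel": [0,0,0],"rot": [0,0,0]},{"travel": [0,0,0],"rot": [0,0,0]},{"travel": [0,0,0],"rot": [0,0,0]},{"travel": [0,0,0],"rot": [0,0,0]},{"travel": [0,0,0],"rot": [0,0,0]},{"travel": [0,0,0],"rot": [0,0,0]},{"travel": [0,0,0],"rot": [0,0,0]}]' --jaw -1

```text
time: 10.82
ee_pos: [0.5241, 0.1446, 0.0461]
orientation: [2.093, 2.341, 0.002]
wrist_force: [-0.2, -0.2, -0.0]
grip_width: 0.0854
grip_force: 0.0
```

Emit:
send_rows --plan '[{"travel": [0,0,-0.1],"rot": [0,0,0]},{"travel": [0,0,-0.3],"rot": [0,0,0]},{"travel": [0,0,-0.55],"rot": [0,0,0]},{"travel": [0,0,-0.8],"rot": [0,0,0]},{"travel": [0,0,-1],"rot": [0,0,0]},{"travel": [0,0,-1],"rot": [0,0,0]}]'

```text
time: 11.32
ee_pos: [0.5262, 0.1456, 0.1513]
orientation: [2.09, 2.339, 0.01]
wrist_force: [0.6, 0.5, 0.1]
grip_width: 0.0852
grip_force: 0.0
```

Emit:
send_rows --plan '[{"travel": [-0.2,0,0],"rot": [0,0,0]},{"travel": [-0.45,0,0],"rot": [0,0,0]},{"travel": [-0.7,0,0],"rot": [0,0,0]},{"travel": [-0.9,0,0],"rot": [0,0,0]},{"travel": [-0.97,0,0],"rot": [0,0,0]},{"travel": [-0.97,0,0],"rot": [0,0,0]},{"travel": [-0.97,0,0],"rot": [0,0,0]}]'

```text
time: 11.9
ee_pos: [0.5347, 0.049, 0.1463]
orientation: [2.093, 2.342, 0.003]
wrist_force: [1.0, 0.6, -0.0]
grip_width: 0.0856
grip_force: 0.0
```

```bash
python3 - <<'E'
from h import *
to([.534,.0486,.008],np.radians(96.4))
im=eyes.get_image("side"); t=eyes.get_image("top")
a=cv2.resize(im[140:260,160:310,::-1],(500,400),interpolation=cv2.INTER_CUBIC);b=cv2.resize(t[150:250,210:285,::-1],(300,400),interpolation=cv2.INTER_CUBIC)
cv2.imwrite("pics/c6.png",np.hstack([a,b]))
E
```

```text
travel [-0.004 -0.009  1.383] rot [ 0.003 -0.001  0.   ]
```

View pics/c6.png

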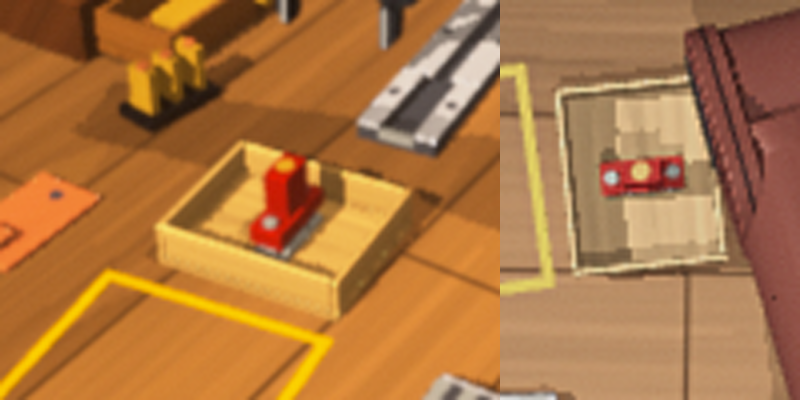

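The dog stands upright in the middle of the tray (side crop (285,200), top crop (640,175)) and the tray has not moved. I descend behind the -y wall.

Emit:
send_rows --plan '[{"travel": [0,0,0.2],"rot": [0,0,0]},{"travel": [0,-0.01,0.4],"rot": [0,0,0]},{"travel": [0,-0.01,0.65],"rot": [0,0,0]},{"travel": [0,-0.01,0.85],"rot": [0,0,0]},{"travel": [0,-0.01,0.95],"rot": [0,0,0]},{"travel": [0,-0.01,0.95],"rot": [0,0,0]}]'

```text
time: 12.5
ee_pos: [0.5322, 0.0492, 0.0491]
orientation: [-2.09, -2.342, 0.002]
wrist_force: [-0.4, 0.1, -0.0]
grip_width: 0.0852
grip_force: 0.0
```

Emit:
send_rows --plan '[{"travel": [0,0,0.1],"rot": [0,0,0]},{"travel": [0,0,0.25],"rot": [0,0,0]},{"travel": [0,0,0.38],"rot": [0,0,0]},{"travel": [0,0,0.42],"rot": [0,0,0]},{"travel": [0,0,0.42],"rot": [0,0,0]},{"travel": [0,0,0.42],"rot": [0,0,0]}]'

```text
time: 13.0
ee_pos: [0.5343, 0.0483, 0.0095]
orientation: [2.093, 2.341, 0.002]
wrist_force: [-0.1, -0.1, 0.5]
grip_width: 0.0856
grip_force: 0.0
```

```bash
python3 - <<'E'
from h import *
to([.534,.0486,.008],np.radians(96.4))
E
```

```text
travel [ 0.004 -0.002  0.015] rot [ 0.003 -0.     0.   ]
```

Emit:
send_rows --plan '[{"travel": [0.05,0,0],"rot": [0,0,0]},{"travel": [0.1,0,0],"rot": [0,0,0]},{"travel": [0.13,0,0],"rot": [0,0,0]},{"travel": [0.16,0,0],"rot": [0,0,0]}]'

```text
time: 13.33
ee_pos: [0.5324, 0.0644, 0.0097]
orientation: [2.092, 2.341, 0.002]
wrist_force: [0.4, -4.9, 3.7]
grip_width: 0.0856
grip_force: 2.6
```

Emit:
send_rows --plan '[{"travel": [0.03,0,0],"rot": [0,0,0]},{"travel": [0.06,0,0],"rot": [0,0,0]}]'

```text
time: 13.5
ee_pos: [0.5321, 0.0687, 0.0096]
orientation: [2.093, 2.339, 0.001]
wrist_force: [1.0, -6.0, 3.6]
grip_width: 0.0853
grip_force: 3.0
```

Emit:
send_rows --plan '[{"travel": [0.03,0,0],"rot": [0,0,0]},{"travel": [0.06,0,0],"rot": [0,0,0]}]'

```text
time: 13.67
ee_pos: [0.5315, 0.0746, 0.0096]
orientation: [2.093, 2.339, 0.001]
wrist_force: [0.7, -6.4, 3.2]
grip_width: 0.0852
grip_force: 2.9
```

Emit:
send_rows --plan '[{"travel": [0.08,0.006,0],"rot": [0,0,-0.005]},{"travel": [0.18,0.013,0],"rot": [0,0,-0.01]},{"travel": [0.28,0.02,0],"rot": [0,0,-0.015]},{"travel": [0.38,0.028,0],"rot": [0,0,-0.02]},{"travel": [0.48,0.035,0],"rot": [0,0,-0.025]},{"travel": [0.58,0.043,0],"rot": [0,0,-0.03]},{"travel": [0.68,0.05,0],"rot": [0,0,-0.035]},{"travel": [0.75,0.055,0],"rot": [0,0,-0.04]}]'

```text
time: 14.33
ee_pos: [0.5284, 0.1509, 0.0096]
orientation: [2.068, 2.362, 0.001]
wrist_force: [0.7, -6.1, 4.6]
grip_width: 0.0854
grip_force: 3.3
```

Emit:
send_rows --plan '[{"travel": [0.08,0.006,0],"rot": [0,0,-0.005]},{"travel": [0.18,0.013,0],"rot": [0,0,-0.01]},{"travel": [0.28,0.02,0],"rot": [0,0,-0.015]},{"travel": [0.38,0.028,0],"rot": [0,0,-0.02]},{"travel": [0.48,0.035,0],"rot": [0,0,-0.025]},{"travel": [0.58,0.043,0],"rot": [0,0,-0.03]},{"travel": [0.66,0.05,0],"rot": [0,0,-0.035]},{"travel": [0.7,0.055,0],"rot": [0,0,-0.04]}]'

```text
time: 15.0
ee_pos: [0.5242, 0.2215, 0.0094]
orientation: [2.043, 2.385, 0.001]
wrist_force: [0.3, -6.2, 4.7]
grip_width: 0.0858
grip_force: 3.1
```

```bash
python3 - <<'E'
from h import *
to([.525,.247,.009],np.radians(98.8))
im=eyes.get_image("side"); t=eyes.get_image("top")
a=cv2.resize(im[185:305,145:280,::-1],(450,400),interpolation=cv2.INTER_CUBIC);b=cv2.resize(t[155:240,160:234,::-1],(348,400),interpolation=cv2.INTER_CUBIC)
cv2.imwrite("pics/c7.png",np.hstack([a,b]))
E
```

```text
travel [0.251 0.047 0.004] rot [0.003 0.001 0.001]
```

View pics/c7.png

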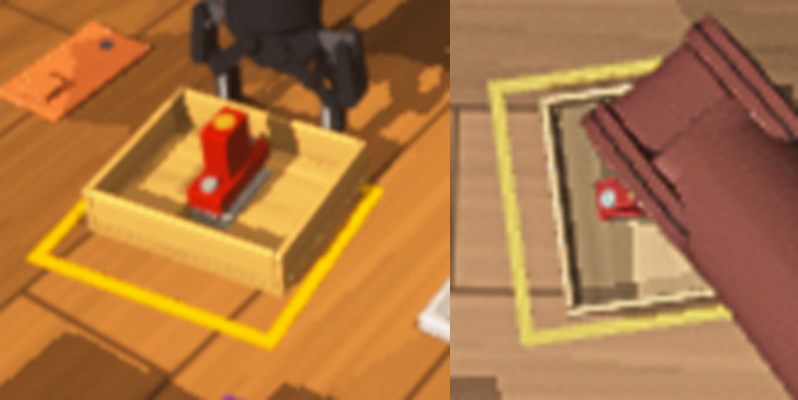

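The tray, with the dog upright, is about 25 mm short of centre inside the outline. Its side-view rim corners are (88,190), (185,90), (367,145) and (280,255).

```bash
python3 - <<'E'
from h import *
m=rect(.17,.14,.04)
us=np.array([[88,190],[185,90],[367,145],[280,255]])*.3+[145,185]-.35
ut=np.array([[93,102],[120,313]])/np.array([348/74,400/85])+[160,155]-.39
f=lambda p:np.r_[(proj("side",pts(p,m))-us).ravel(),(proj("top",pts(p,m)[[0,3]])-ut).ravel()]
for g in(f,lambda p:f(p)[:8]):
    r=least_squares(g,[.51,.3,.15]);x=r.x;print(x,np.degrees(x[2]),r.fun.round(2))
    yw=x[2]+np.pi/2;d=np.array([.5126,.328])-x[:2];print("need toolx,tooly",d@[np.cos(yw),np.sin(yw)],d@[np.cos(x[2]),np.sin(x[2])])
E
```

```text
[0.51140766 0.30069835 0.14588087] 8.358357903357648 [-1.19 -0.08 -0.14 -1.5   1.04 -1.03  0.73  1.02 -0.4  -1.05 -0.69  0.91]
need toolx,tooly 0.026838335832380645 0.00514835562972324
[0.51115386 0.30147213 0.14263521] 8.172395796856087 [-1.34  0.04 -0.13 -1.35  0.98 -0.74  0.47  1.31]
need toolx,tooly 0.026052901169115707 0.0052024412359615605
```

Emit:
send_rows --plan '[{"travel": [0.04,0.01,0],"rot": [0,0,0]},{"travel": [0.09,0.02,0],"rot": [0,0,0]},{"travel": [0.14,0.03,0],"rot": [0,0,0]},{"travel": [0.19,0.04,0],"rot": [0,0,0]},{"travel": [0.23,0.045,0],"rot": [0,0,0]},{"travel": [0.25,0.05,0],"rot": [0,0,0]},{"travel": [0.25,0.05,0],"rot": [0,0,0]}]'

```text
time: 15.68
ee_pos: [0.525, 0.2469, 0.009]
orientation: [2.044, 2.385, 0.002]
wrist_force: [-0.8, -2.2, -1.6]
grip_width: 0.0854
grip_force: 0.8
```

```bash
python3 - <<'E'
from h import *
to([.525,.247,.009],np.radians(98.8))
E
```

```text
travel [ 0.001 -0.    -0.   ] rot [ 0.002 -0.     0.001]
```

Exactly at the planned pose. I back off, rise, clear the view and check.

Emit:
send_rows --plan '[{"travel": [-0.1,0,0],"rot": [0,0,0]},{"travel": [-0.3,0,0],"rot": [0,0,0]},{"travel": [-0.5,0,-0.1],"rot": [0,0,0]},{"travel": [-0.6,0,-0.35],"rot": [0,0,0]},{"travel": [-0.7,0,-0.6],"rot": [0,0,0]},{"travel": [-0.8,0,-0.9],"rot": [0,0,0]},{"travel": [-0.9,0,-1],"rot": [0,0,0]},{"travel": [-0.9,0,-1],"rot": [0,0,0]}]'

```text
time: 16.35
ee_pos: [0.5414, 0.1557, 0.1124]
orientation: [2.044, 2.379, 0.008]
wrist_force: [0.9, -0.7, 0.3]
grip_width: 0.0853
grip_force: 0.0
```

Emit:
send_rows --plan '[{"travel": [-0.2,0,-0.1],"rot": [0,0,0]},{"travel": [-0.5,0,-0.2],"rot": [0,0,0]},{"travel": [-0.8,0,-0.3],"rot": [0,0,0]},{"travel": [-1,0,-0.4],"rot": [0,0,0]},{"travel": [-1,0,-0.4],"rot": [0,0,0]}]'

```text
time: 16.77
ee_pos: [0.5555, 0.0536, 0.1499]
orientation: [2.049, 2.377, 0.002]
wrist_force: [0.4, -0.8, 0.2]
grip_width: 0.0854
grip_force: 0.0
```

```bash
python3 - <<'E'
from h import *
im=eyes.get_image("side"); t=eyes.get_image("top")
a=cv2.resize(im[185:305,145:280,::-1],(450,400),interpolation=cv2.INTER_CUBIC);b=cv2.resize(t[155:240,160:234,::-1],(348,400),interpolation=cv2.INTER_CUBIC)
cv2.imwrite("pics/c8.png",np.hstack([a,b]))
E
```

```text
(no output)
```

View pics/c8.png

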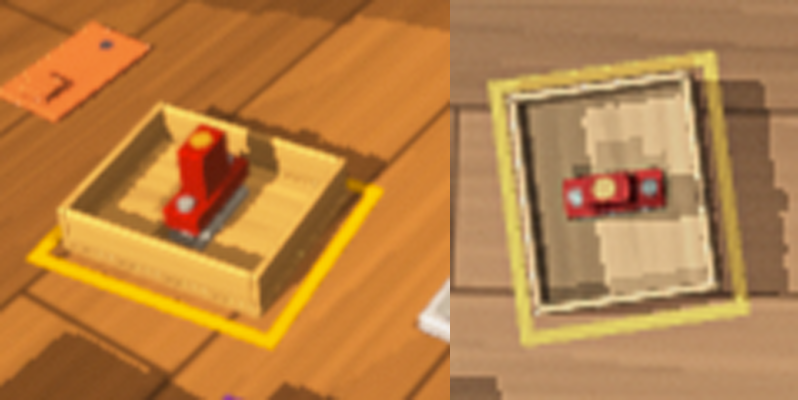

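```bash
python3 - <<'E'
from h import *
ct=lambda l:(np.array(l)-[450,0])/np.array([348/74,400/85])+[160,155]-.39
t,e=fit("top",rect(.17,.14,.04),ct([[508,98],[688,73],[715,287],[538,313]]),[.51,.33,.15])
o,e2=fit("top",rect(.21,.18,0),ct([[488,83],[714,52],[748,312],[526,346]]),[.51,.33,.15])
us=lambda l:np.array(l)*.3+[145,185]-.35
s,e3=fit("side",rect(.17,.14,.04),us([[59,210],[161,103],[346,160],[257,278]]),[.51,.33,.15])
print(t,e,o,e2,s,e3); d=t-o;c,q=np.cos(o[2]),np.sin(o[2])
for d in(t-o,s-o):print("tray in outline mm",1e3*(d[0]*c+d[1]*q),1e3*(-d[0]*q+d[1]*c),np.degrees(d[2]))
E
```

```text
[0.51304816 0.32572255 0.15953997] 0.6715622145977704 [0.51190435 0.32693048 0.16295107] 0.6346008292670433 [0.513449   0.32727539 0.15178249] 0.6904925155285468
tray in outline mm 0.9326901144649986 -1.3774822942922027 -0.19544145817704192
tray in outline mm 1.5801384739429853 0.08975462905182771 -0.6399126346508472
```

The last crop shows the dog upright in the tray. The fit puts the tray within about 2 mm and 0.7° of the outline's centre, so I hand in.

```bash
python3 -c "
from station import close_job
print(close_job())"
```

```text
the job is handed in; nothing more can be done
None
```

I handed the job in at about 17 s of the 64 s: the dog stands upright in the wooden tray, and the tray sits about 2 mm and under 1° off the centre of the yellow outline. I never steered near the contacts, armature or gauge tin, but I did not measure their positions again afterwards.

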